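# Lay the serving board for supper

### The job

Lay the wooden serving board for supper: the stone coaster goes in the middle ring with the tea light on top of it, the pepper mill in the end ring nearer the mug, and the stoneware shaker in the end ring nearer the sugar jar. Take the mill and the shaker that stand at the front edge of the hob; everything is to stand upright and well centred in its ring, and the tea light well centred on the coaster. Leave the mug, the sugar jar and the spice jar where they are.

Things in the scene. Friction and masses are not known exactly. Their poses are not given: they have to be found in the camera images.
- board: Fixed pale wooden board flat on the granite between hob and coffee machine, 90 mm (its x) by 290 mm (its y), top 14 mm above the granite (z = 0.014). Origin: centre of its underside; x points away from the robot, y along the board. Three dark inlaid rings, 76 mm across, flush with the top, centred on its long centre line at y = -95, 0 and +95 mm.
- coaster: Loose white marble coaster, a plain flat disc 60 mm across and 10 mm thick with a thin dark ring on top, lying on the granite in front of the board (the robot's side). Origin at the centre of its underside. 60 g. Can be gripped across its edge with the fingertips.
- candle: Loose tea light, a small round metal cup 38 mm across and 15 mm tall, standing on the granite in front of the board (the robot's side). Origin at the centre of its underside. About 15 g.
- mill: Loose dark wooden pepper mill, waisted, 58 mm across its foot, 130 mm tall with a small ball on top, standing at the front edge of the hob glass (top at z = 0.006; any mill further back is not meant). Origin: centre of its underside, z up along it. Can be gripped 58 mm wide round the body up to 94 mm height; the head above is 50 mm across, to 119 mm. About 0.18 kg.
- shaker: Loose plain stoneware shaker, a smooth barrel 65 mm across and 98 mm tall, standing at the front edge of the hob glass (top z = 0.006; any such shaker further back is not meant). Origin at the centre of its underside, z up along it. Grasp it round the middle. About 0.22 kg.
- spice_jar: Slim spice jar with a flat cap, 45 mm across and 100 mm tall, standing at the front edge of the hob in a row with the mill and the shaker. It is not part of the job: leave it. Origin at the centre of its underside.
- mug: Mug with handle, 83 mm across the cup, 94 mm tall, standing on the granite behind the board (the far side from the robot), towards one end of it; it shows the end for the pepper mill. Origin under the middle of cup and handle together (cup centre 17 mm along its +y, handle towards its -y). Leave it.
- sugar_jar: Round jar with a lid, 68 mm across and 100 mm tall, standing on the granite behind the board, towards the other end; it shows the end for the shaker. Origin at the centre of its underside. Leave it.

How it is judged:
By the outcome, as a careful person would: the job done as asked, in the order asked, and still so for the second after the job is handed in, with the robot touching nothing.
It also fails if it takes over 106 s, if anything falls off the work surface, if the arm or the gripper's body presses on something with over 40 N, if the wrist force passes 120 N, or if a joint passes its speed limit or range.

### The arm

A 7-joint arm with a two-finger parallel gripper is mounted at the origin on a cart in front of the work surface, level with it; the furniture and walls round the work are solid. World frame = base frame: x ahead of the robot, y to its left, z up, the work surface at z = 0. Lengths are in mm, angles in rad, forces in N, time in s.
With the tool pointing down it reaches from about 425 to 875 mm from the base axis. Payload 8.4 kg.
Tool frame: the origin (TCP) lies midway between the tips of the shut fingers; the grasp point (between the pads) lies 19 mm behind it; z points along the fingers, y is the line along which they close (so a half turn about z gives the same grasp; the last joint's range is limited). The gripper opens to 87 mm and grips with 3 to 60 N. Pads are 19 mm wide; open, the fingers measure 117 mm over their backs; the gripper's body (75 mm by 190 mm) begins 51 mm behind the grasp point.
Start: joints at [1.07, 0.333, 0.04, 1.465, -0.013, 1.343, -0.059], TCP at [254.175, -598.213, 222.546] pointing down, gripper open.
Joint ranges: [-2.58, 2.58], [-0.38, 2.09], [-1.3, 1.39], [0.25, 2.4], [-1.5, 4.64], [0.08, 2.09], [-2.65, 2.65]. Speed limits (rad/s): [2.22, 2.22, 2.79, 2.79, 3.14, 3.14, 3.14].

### API

Orientations are given as a unit quaternion [x, y, z, w].
In Python, from workcell import robot, cams, models gives the robot as it stands.
- The arm moves only by the tool drive_tool, never from a script. Its argument "increments" is one flat list of numbers, 4 for each row, row after row: the shift along the world's x, y, z in mm, then the turn about the world's z in rad. A call has 1 to 10 rows; each row is the pose to reach, as a shift and turn from the pose commanded when the call began; what a row does not reach only later rows make up. A row lasts 1/10 s, in which the tool goes at most 50 mm and 8.59 degrees, less where a joint would pass 70% of its speed; a pose out of reach is approached as far as the arm can. A call with a gripper value outside its range is refused whole. "claw" is the finger opening in mm, from 0 to 87, set as the call begins (left out, the last holds). The fingers move at their own pace and stop on an object; "newtons" is the grip in N (left out, the last holds). Time passes only in rows, so rows that repeat a pose let the fingers close. It gives the time, the measured TCP pose, the force, the opening and the grip force at its end, in the units of the state.
- robot.sense(): the state, without advancing time (a new reading comes with each control period).
- cams.snapshot(name): name is "side" or "top"; returns a dict with "frame" (420x560x3 uint8, red, green, blue), "depth" (420x560 float32, mm along the optical axis (not along the pixel's ray), 0 where there is no reading), "K" (3x3 intrinsics, pixels), "camera_from_world" (4x4, takes a point from world to camera coordinates). Camera axes: x right, y down, z forward; pixel columns grow to the right and rows downward; lengths in mm; the calibration is good to about 2 mm. A picture is of the moment at which its call begins.
- robot.sign_off(): hands the job in; it is judged then, once.
Trained networks look in a picture, given as the dict that the camera call returned (one of the last four; its "shot" number tells which), for a name from the list of things; names that differ only in an ending like _2 or _b are one class to them, and where a whole thing is asked for, a point or a joint stands for the part that bears it (a point fixed in the world has none). Each returns a list of dicts, best first, with "confidence" (0 to 1); they miss things now and then, are a little off and sometimes report something else, mostly with a low value. They report only what shows in the picture. A call takes as long as a camera call.
- models.look_for(picture, label): "rect" ([centre column, centre row, width, height] in pixels, round what is visible of it).
- models.masks_of(picture, label): "pixels" (420x560 bool, what is visible of it) and "rect" ([centre column, centre row, width, height] in pixels, round what is visible of it).
The state is a dict: "time": time; "joints": joint angles; "qd": joint speeds; "effort": joint torques, N m; "tcp_pos": TCP position; "orientation": TCP orientation; "force": force on the tool from outside, world axes, zero at the start; "moment": the same for the moment, N m; "grip_width": finger opening in mm; "gripper_force": force on a finger pad.
Only numpy, scipy, OpenCV 4.12 (cv2) and the standard library are available. Lean on these libraries where they do the work, as an engineer would, in place of code of your own. Each camera call takes 0.05 s, during which the arm holds its last target. There are 200 camera calls.

## Working session

There is one attempt and no reset: what is moved stays moved. The work goes in short steps, Python scripts to look and compute and a tool call to move; the robot and the scene stay as the last step left them, time stands still between calls to the robot, and variables do not carry over. Pictures are saved under pics/ and viewed, at most 14 in all, crops included, and the job is handed in when it is done.

Besides the shell and the picture viewer there is one more tool, called after "Call:" by a JSON object that holds its "fn" and its "kwargs". drive_tool: Moves the arm, as the interface text tells. Its arguments: {"type":"object","properties":{"increments":{"type":"array"},"claw":{"type":"number"},"newtons":{"type":"number"}},"required":["increments"]}

```bash
mkdir -p pics; cat > h.py <<'E'
import numpy as np, cv2
from workcell import robot, cams, models
def world(s, mask=None):
    d=s["depth"]; v,u=np.nonzero((d>0) if mask is None else (mask&(d>0)))
    z=d[v,u]; K=s["K"]
    c=np.stack([(u-K[0,2])*z/K[0,0],(v-K[1,2])*z/K[1,1],z,np.ones_like(z)])
    return (np.linalg.inv(s["camera_from_world"])@c)[:3].T
def save(s,n): cv2.imwrite(f"pics/{n}.png",s["frame"][:,:,::-1])
E
python3 - <<'E'
from h import *
print(robot.sense())
for n in ("top","side"):
    s=cams.snapshot(n); save(s,n+"0"); np.savez(f"{n}0.npz",**{k:s[k] for k in("frame","depth","K","camera_from_world")})
    print(n,np.linalg.inv(s["camera_from_world"])[:3].round(2).tolist())
    for l in "board coaster candle mill shaker spice_jar mug sugar_jar".split():
        for m in models.masks_of(s,l):
            p=world(s,m["pixels"])
            print(l,round(m["confidence"],2),np.round(m["rect"]).tolist(),len(p), np.percentile(p,[2,50,98],axis=0).round(0).tolist() if len(p) else "")
E
```

```text
{'time': 0.0, 'joints': array([ 1.06984413,  0.33389418,  0.03991524,  1.46626709, -0.01341011,
        1.34327255, -0.05847857]), 'qd': array([ 0.00138334, -0.00040728,  0.002408  , -0.00091451,  0.00100753,
        0.00144913,  0.00133149]), 'effort': array([-5.16864820e-04, -6.56365585e+01,  1.33399028e+00, -4.03788471e+01,
       -6.00502314e-02,  4.48211026e-02,  1.38655437e-04]), 'tcp_pos': array([ 253.94478877, -597.84427979,  221.67268634]), 'orientation': array([ 9.79895554e-01,  1.99509606e-01, -2.10786126e-04, -7.58608346e-04]), 'force': array([ 0.01750133, -0.22143913, -0.01983681]), 'moment': array([ 0.0503591 , -0.00900867,  0.01507103]), 'gripper_force': 0.0, 'grip_width': 87.19565815503002}
top [[0.0, -1.0, 0.1, 427.63], [-1.0, -0.0, 0.02, -169.56], [-0.02, -0.1, -1.0, 1159.87]]
board 0.86 [315.0, 216.0, 94.0, 108.0] 4060 [[399.0, -340.0, 9.0], [518.0, -243.0, 14.0], [640.0, -143.0, 19.0]]
coaster 0.85 [264.0, 220.0, 22.0, 24.0] 435 [[485.0, -148.0, 5.0], [511.0, -123.0, 10.0], [536.0, -95.0, 15.0]]
candle 0.67 [295.0, 258.0, 14.0, 16.0] 156 [[403.0, -209.0, 3.0], [41
[... 1336 characters left out ...]
94.0, 7.0], [436.0, -174.0, 14.0]]
mill 0.59 [217.0, 235.0, 33.0, 49.0] 954 [[575.0, -54.0, 9.0], [589.0, -23.0, 75.0], [619.0, -5.0, 131.0]]
shaker 0.56 [126.0, 264.0, 34.0, 42.0] 1043 [[671.0, 115.0, 19.0], [686.0, 144.0, 82.0], [722.0, 170.0, 103.0]]
shaker 0.54 [216.0, 233.0, 31.0, 50.0] 979 [[575.0, -53.0, 8.0], [589.0, -23.0, 78.0], [621.0, -5.0, 131.0]]
spice_jar 0.55 [170.0, 247.0, 26.0, 38.0] 841 [[635.0, 37.0, 6.0], [643.0, 62.0, 79.0], [677.0, 80.0, 108.0]]
mug 0.82 [337.0, 153.0, 40.0, 46.0] 1424 [[473.0, -428.0, -1.0], [540.0, -386.0, 60.0], [582.0, -348.0, 93.0]]
sugar_jar 0.92 [268.0, 154.0, 25.0, 42.0] 1053 [[631.0, -308.0, 2.0], [652.0, -270.0, 76.0], [689.0, -252.0, 101.0]]
```

```bash
python3 - <<'E'
import cv2
for n,(x0,y0,w,h) in dict(top=(130,110,280,200),side=(90,110,290,200)).items():
    im=cv2.imread(f"pics/{n}0.png")[y0:y0+h,x0:x0+w]
    cv2.imwrite(f"pics/{n}0z.png",cv2.resize(im,None,fx=2.75,fy=2.75,interpolation=cv2.INTER_CUBIC))
E
```

```text
(no output)
```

View pics/top0z.png

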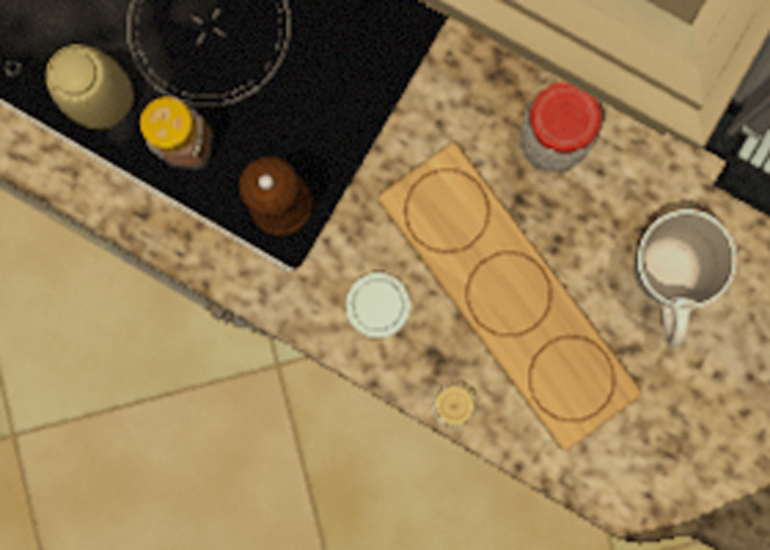

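View pics/side0z.png

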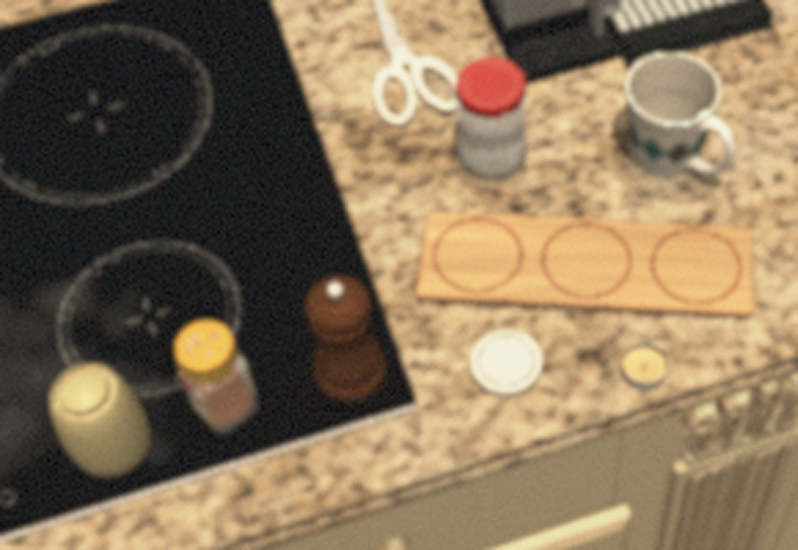

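```bash
cat >> h.py <<'E'
from scipy.optimize import least_squares
X0,Y0,S=350.,-480.,0.5   # rectified: row->x, col->y
def rectify(s,z,nx=700,ny=1000):
    T=s["camera_from_world"]; P=s["K"]@T[:3]
    A=np.array([[0,S,X0],[S,0,Y0],[0,0,z],[0,0,1.]])  # (col,row,1)->world
    H=P@A
    return cv2.warpPerspective(s["frame"],H,(ny,nx),flags=cv2.INTER_CUBIC|cv2.WARP_INVERSE_MAP)
def rings(s,z,r,guesses,win=12):
    g=cv2.cvtColor(rectify(s,z),cv2.COLOR_RGB2GRAY).astype(np.float32)
    n=int(r/S)+20; yy,xx=np.mgrid[-n:n+1,-n:n+1]; d=np.hypot(xx,yy)*S
    k=-np.exp(-((d-r)/1.5)**2); k/=-k.sum()
    o=np.exp(-((d-r-5)/1.5)**2)+np.exp(-((d-r+5)/1.5)**2); k+=o/o.sum()
    R=cv2.filter2D(g,-1,k.astype(np.float32)); out=[]
    for gx,gy in guesses:
        i,j=int((gx-X0)/S),int((gy-Y0)/S); w=int(win/S)
        a=R[i-w:i+w,j-w:j+w]; p=np.unravel_index(a.argmax(),a.shape)
        m=np.argwhere(a>0.8*a.max()); wt=a[a>0.8*a.max()]
        c=(m*wt[:,None]).sum(0)/wt.sum()
        out.append((round((c[0]+i-w)*S+X0,1),round((c[1]+j-w)*S+Y0,1),round(float(a.max()),1)))
    return out
def maskcen(s,m,z):
    v,u=np.nonzero(m); K=s["K"]; M=np.linalg.inv(s["camera_from_world"])
    d=M[:3,:3]@np.stack([(u-K[0,2])/K[0,0],(v-K[1,2])/K[1,1],np.ones(len(u))]); c=M[:3,3]
    p=c[:2,None]+d[:2]*(z-c[2])/d[2]
    return p.mean(1).round(1), (2*np.sqrt(len(u)/np.pi)*np.sqrt(np.prod(np.ptp(p,axis=1))/np.ptp(u)/np.ptp(v))).round(1)
def circ(p,r=None):
    c0=p[:,:2].mean(0)
    if r: f=lambda q:np.hypot(p[:,0]-q[0],p[:,1]-q[1])-r; x=[*c0]
    else: f=lambda q:np.hypot(p[:,0]-q[0],p[:,1]-q[1])-q[2]; x=[*c0,30]
    return least_squares(f,x,loss="soft_l1",f_scale=2).x.round(1)
E
cat > m.py <<'E'
from h import *
g=[(596,-172),(518,-243),(445,-300)]
al={}
for n in("top","side"):
    s=cams.snapshot(n)
    b=[m for m in models.masks_of(s,"board") if m["rect"][2]>80]
    if b:
        p=world(s,b[0]["pixels"]); print(n,"board z",np.median(p[:,2]).round(1))
        r=cv2.minAreaRect(p[:,:2].astype(np.float32)); print("rect",np.round(r[0],1),np.round(r[1],1),round(r[2],1))
    print("rings",rings(s,14,37,g,25))
    for l in("coaster","candle"):
        m=max((m for m in models.masks_of(s,l)),key=lambda m:m["confidence"])["pixels"]
        p=world(s,m); z=np.percentile(p[:,2],[50,90]).round(1); print(l,"z",z,"cen",maskcen(s,m,8 if l=="candle" else 8),"depth cen",p[p[:,2]>4].mean(0).round(1))
    for l in("mill","shaker","spice_jar","mug","sugar_jar"):
        ms=models.masks_of(s,l)
        if ms:
            m=cv2.erode(ms[0]["pixels"].astype(np.uint8),np.ones((3,3)))>0
            al.setdefault(l,{})[n]=world(s,m)
R=dict(mill=29,shaker=32.5,spice_jar=22.5,sugar_jar=34)
for l,d in al.items():
    for n,p in d.items():
        print(l,n,"ztop",np.percentile(p[:,2],99).round(1),[ (a,((p[:,2]>a)&(p[:,2]<b)).sum(),circ(p[(p[:,2]>a)&(p[:,2]<b)]).tolist(),circ(p[(p[:,2]>a)&(p[:,2]<b)],R.get(l,41)).tolist()) for a,b in((15,40),(40,60),(60,90)) if ((p[:,2]>a)&(p[:,2]<b)).sum()>20], "top",np.median(p[p[:,2]>p[:,2].max()-12],axis=0).round(1))
    p=np.vstack(list(d.values()))
    print("  both",[circ(p[(p[:,2]>a)&(p[:,2]<b)]).tolist() for a,b in((15,40),(40,60),(60,90)) if ((p[:,2]>a)&(p[:,2]<b)).sum()>20])
E
python3 m.py
```

```text
top board z 14.0
rect [ 520.5 -240.4] [294.1  96.6] 36.4
rings [(np.float64(596.0), np.float64(-186.0), 32.8), (np.float64(519.7), np.float64(-242.3), 33.3), (np.float64(443.0), np.float64(-298.7), 32.5)]
coaster z [10.2 12.6] cen (array([ 510.7, -122.1]), np.float64(59.8)) depth cen [ 510.5 -122.5   10.2]
candle z [ 7.9 11.7] cen (array([ 420.6, -192.8]), np.float64(38.7)) depth cen [ 419.5 -192.7    8.6]
side board z 12.2
rect [ 521.9 -244.2] [291.8 105.3] 36.0
rings [(np.float64(596.0), np.float64(-184.6), 18.0), (np.float64(519.7), np.float64(-240.8), 18.2), (np.float64(443.0), np.float64(-297.0), 17.4)]
coaster z [ 8.4 11.2] cen (array([ 507.2, -120.2]), np.float64(64.9)) depth cen [ 507.5 -120.5    8.6]
candle z [ 7.1 11.6] cen (array([ 417.6, -192.6]), np.float64(43.6)) depth cen [ 417.5 -193.2    7.9]
mill top ztop 137.1 [(15, np.int64(25), [604.1, -32.1, 26.2], [606.6, -30.4]), (40, np.int64(84), [604.5, -32.2, 23.5], [610.1, -28.7])] top [603.2 -34.4 132.6]
mill side ztop 134.1 [(15, np.int64(158), [601.7, -31.2, 25.9], [604.5, -33.5]), (40, np.int64(156), [601.4, -31.6, 21
[... 1358 characters left out ...]
64(262), [541.0, -385.8, 36.1], [537.1, -386.2]), (60, np.int64(542), [540.3, -385.8, 38.7], [539.5, -385.8])] top [ 535.5 -380.4   89.4]
  both [[540.5, -385.7, 33.6], [541.8, -385.7, 36.1], [540.9, -385.7, 38.8]]
sugar_jar top ztop 104.3 [(15, np.int64(48), [665.4, -284.9, 29.9], [669.4, -287.3]), (60, np.int64(83), [665.0, -284.5, 30.4], [613.8, -256.9])] top [ 662.2 -283.3   99.8]
sugar_jar side ztop 102.1 [(15, np.int64(186), [663.6, -284.5, 30.9], [666.3, -287.1]), (40, np.int64(98), [663.5, -285.5, 30.8], [665.9, -288.2]), (60, np.int64(217), [662.9, -284.2, 30.1], [666.1, -287.6])] top [ 659.8 -281.5   98.1]
  both [[664.4, -284.8, 30.9], [663.7, -285.3, 30.7], [663.4, -284.1, 29.9]]
```

Call:
{"fn": "drive_tool", "kwargs": {"increments": [12,22,0,0.02,33,62,0,0.06,56,104,0,0.1,80,146,0,0.14,103,188,0,0.18,126,230,0,0.2,149,272,0,0.22,172,314,0,0.234,195,356,0,0.234,218,398,-10,0.234], "claw": 72, "newtons": 15}}

```text
time: 2.8
tcp_pos: [473.5, -198.7, 213.9]
orientation: [0.95, 0.312, 0.001, 0.001]
force: [2.4, -0.5, 0.2]
grip_width: 72.1
gripper_force: 0.0
```

Call:
{"fn": "drive_tool", "kwargs": {"increments": [20,40,-20,0,34,70,-60,0,37.5,78.4,-105,0,37.5,78.4,-135,0,37.5,78.4,-135,0,37.5,78.4,-135,0]}}

```text
time: 3.4
tcp_pos: [509.8, -122.1, 78.3]
orientation: [0.95, 0.312, -0.0, -0.0]
force: [0.2, -0.5, 0.5]
grip_width: 72.0
gripper_force: 0.0
```

Call:
{"fn": "drive_tool", "kwargs": {"increments": [0,0,-25,0,0,0,-50,0,0,0,-65,0,0,0,-74,0,0,0,-74,0,0,0,-74,0]}}

```text
time: 4.0
tcp_pos: [510.5, -122.0, 4.6]
orientation: [0.95, 0.312, 0.001, 0.0]
force: [-0.5, -0.2, 0.3]
grip_width: 72.2
gripper_force: 0.0
```

Call:
{"fn": "drive_tool", "kwargs": {"increments": [0,0,0,0,0,0,0,0,0,0,0,0,0,0,0,0,0,0,0,0,0,0,0,0], "claw": 50, "newtons": 15}}

```text
time: 4.6
tcp_pos: [510.2, -121.9, 4.2]
orientation: [0.95, 0.313, 0.0, 0.0]
force: [-0.8, -0.0, 5.8]
grip_width: 59.0
gripper_force: 15.0
```

Call:
{"fn": "drive_tool", "kwargs": {"increments": [0,0,15,0,0,0,40,-0.05,1,-5,60,-0.18,2,-20,60,-0.32,4,-40,60,-0.46,6,-60,60,-0.6,7,-80,60,-0.74,8,-100,60,-0.88,9,-112,60,-1.02,10,-119.7,60,-1.16]}}

```text
time: 5.6
tcp_pos: [519.5, -242.8, 64.4]
orientation: [0.965, -0.263, 0.0, -0.0]
force: [-0.7, 0.3, -0.1]
grip_width: 59.3
gripper_force: 15.0
```

Call:
{"fn": "drive_tool", "kwargs": {"increments": [0,0,0,-0.14,0,0,0,-0.28,0,0,0,-0.411,0,0,0,-0.411,0,0,-15,-0.411,0,0,-30,-0.411,0,0,-38,-0.411,0,0,-38,-0.411]}}

```text
time: 6.4
tcp_pos: [518.2, -240.9, 23.3]
orientation: [0.893, -0.45, -0.002, 0.0]
force: [0.2, -0.0, -1.2]
grip_width: 59.2
gripper_force: 15.0
```

```bash
cat > c.py <<'E'
from h import *
import sys
print(robot.sense()["tcp_pos"])
im=[]
for n in("top","side"):
    s=cams.snapshot(n)
    for l in sys.argv[2:]:
        for m in models.masks_of(s,l)[:2]:
            p=world(s,m["pixels"]); print(n,l,round(m["confidence"],2),len(p),np.percentile(p,[5,50,95],axis=0).round(1).tolist())
    r=rectify(s,14)[150:650,250:750]; im.append(cv2.resize(r[::-1,::-1],(400,400)))
cv2.imwrite(f"pics/{sys.argv[1]}.png",np.hstack(im)[:,:,::-1])
E
python3 c.py a1 coaster
```

```text
[ 518.18153854 -240.93669771   23.29075393]
side coaster 0.95 433 [[491.4, -260.2, 22.2], [514.7, -235.4, 28.8], [540.1, -213.6, 32.3]]
```

View pics/a1.png

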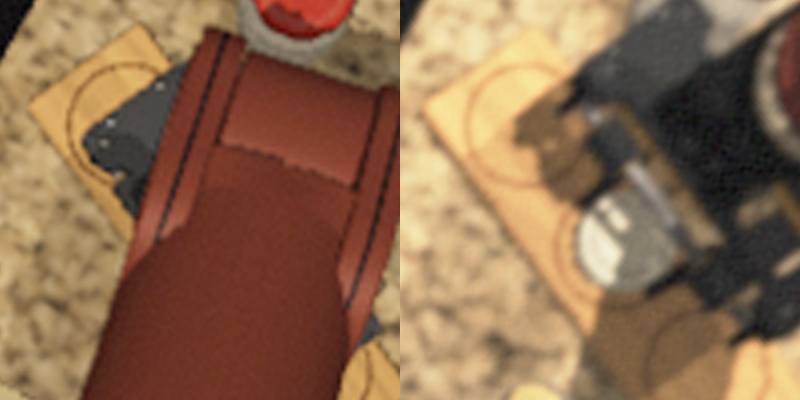

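Call:
{"fn": "drive_tool", "kwargs": {"increments": [0,0,-3,0,0,0,-6,0,0,0,-8,0,0,0,-8,0,0,0,-8,0]}}

```text
time: 7.1
tcp_pos: [519.8, -241.6, 18.0]
orientation: [0.893, -0.451, 0.0, 0.0]
force: [-2.0, 2.1, 5.8]
grip_width: 59.2
gripper_force: 15.0
```

Contact. Release and rise, then go over the candle and clear the view.

Call:
{"fn": "drive_tool", "kwargs": {"increments": [0,0,0,0,0,0,0,0,0,0,0,0,0,0,20,0,0,0,50,0,0,0,70,0,-20,10,70,0,-50,25,70,0,-80,40,70,0,-100.4,49,70,0], "claw": 72}}

```text
time: 8.1
tcp_pos: [417.3, -191.5, 87.2]
orientation: [0.893, -0.451, -0.0, 0.0]
force: [0.5, 0.5, 0.1]
grip_width: 72.1
gripper_force: 0.0
```

```bash
python3 - <<'E'
from h import *
print(robot.sense()["tcp_pos"])
for n in("top","side"):
    s=cams.snapshot(n)
    print(n,rings(s,14,37,[(596,-185),(519.7,-242)],15))
    print(n,"coaster edge ring",rings(s,24,24,[(519.7,-242)],12),rings(s,24,26,[(519.7,-242)],12))
    for m in models.masks_of(s,"coaster")[:1]: print(maskcen(s,m["pixels"],24),world(s,m["pixels"]).mean(0).round(1))
    for m in models.masks_of(s,"candle")[:1]: print("candle",maskcen(s,m["pixels"],8),m["confidence"])
    save(s,"b_"+n)
E
```

```text
[ 417.33586384 -191.5366843    87.20816172]
top [(np.float64(596.0), np.float64(-186.0), 31.4), (np.float64(519.8), np.float64(-242.2), 21.1)]
top coaster edge ring [(np.float64(528.9), np.float64(-231.5), 7.8)] [(np.float64(530.6), np.float64(-246.2), 8.6)]
(array([ 520.1, -241.2]), np.float64(58.6)) [ 520.  -241.3   24.1]
side [(np.float64(596.1), np.float64(-184.6), 15.1), (np.float64(529.6), np.float64(-236.7), 7.3)]
side coaster edge ring [(np.float64(522.4), np.float64(-248.3), 3.1)] [(np.float64(518.4), np.float64(-239.5), 3.0)]
candle (array([ 416.8, -191.9]), np.float64(43.8)) 0.77
```

Call:
{"fn": "drive_tool", "kwargs": {"increments": [0,0,-30,0,0,0,-55,0,0,0,-72,0,0,0,-82,0,0,0,-84,0,0,0,-84,0], "claw": 58}}

```text
time: 9.0
tcp_pos: [419.7, -192.7, 3.7]
orientation: [0.893, -0.451, 0.0, -0.0]
force: [0.1, 0.3, 0.4]
grip_width: 58.1
gripper_force: 0.0
```

Call:
{"fn": "drive_tool", "kwargs": {"increments": [0,0,0,0,0,0,0,0,0,0,0,0,0,0,0,0,0,0,0,0,0,0,0,0], "claw": 30, "newtons": 6}}

```text
time: 9.6
tcp_pos: [419.6, -192.7, 3.9]
orientation: [0.893, -0.451, 0.0, -0.0]
force: [-1.2, 0.3, 5.8]
grip_width: 36.3
gripper_force: 6.0
```

Call:
{"fn": "drive_tool", "kwargs": {"increments": [0,0,12,0,0,0,30,0,5,-2,50,0,25,-12,55,0,50,-24,55,0,75,-37,55,0,92,-45,55,0,100.6,-49,52,0,100.6,-49,42,0,100.6,-49,35,0]}}

```text
time: 10.6
tcp_pos: [518.7, -240.9, 37.4]
orientation: [0.893, -0.451, -0.001, 0.0]
force: [0.1, 0.0, -0.8]
grip_width: 36.2
gripper_force: 6.0
```

Call:
{"fn": "drive_tool", "kwargs": {"increments": [0,0,-4,0,0,0,-8,0,0,0,-10,0,0,0,-11,0,0,0,-11,0,0,0,-11,0]}}

```text
time: 11.2
tcp_pos: [519.9, -241.5, 27.9]
orientation: [0.893, -0.451, 0.0, -0.0]
force: [-0.7, 0.6, 2.9]
grip_width: 36.5
gripper_force: 6.0
```

Call:
{"fn": "drive_tool", "kwargs": {"increments": [0,0,0,0,0,0,0,0,0,0,0,0,0,0,20,0,0,0,55,0,0,0,95,0,0,0,135,0,12,35,150,0,28,75,150,0,45,120,150,0], "claw": 58}}

```text
time: 12.2
tcp_pos: [565.5, -121.4, 178.6]
orientation: [0.892, -0.452, 0.001, -0.0]
force: [0.9, 0.1, -0.0]
grip_width: 57.9
gripper_force: 0.0
```

Call:
{"fn": "drive_tool", "kwargs": {"increments": [20,45,0,0,33,80,0,0,37.4,89.5,0,0,37.4,89.5,0,0], "claw": 84}}

```text
time: 12.6
tcp_pos: [602.6, -29.9, 177.2]
orientation: [0.893, -0.449, -0.0, -0.0]
force: [0.5, -1.2, 0.5]
grip_width: 80.0
gripper_force: 0.0
```

```bash
python3 - <<'E'
from h import *
print(robot.sense()["tcp_pos"])
for n in("top","side"):
    s=cams.snapshot(n)
    for l,z in(("coaster",24),("candle",39)):
      for m in models.masks_of(s,l)[:1]: print(n,l,round(m["confidence"],2),maskcen(s,m["pixels"],z),world(s,m["pixels"]).mean(0).round(1))
    for m in models.masks_of(s,"shaker")[:2]:
        p=world(s,cv2.erode(m["pixels"].astype(np.uint8),np.ones((3,3)))>0); print("shaker",round(m["confidence"],2),[circ(p[(p[:,2]>a)&(p[:,2]<b)]).tolist() for a,b in((15,40),(40,60),(60,80)) if ((p[:,2]>a)&(p[:,2]<b)).sum()>20])
    save(s,"c_"+n)
a=cv2.imread("pics/c_side.png")[100:310,80:380]
cv2.imwrite("pics/c2.png",cv2.resize(a,None,fx=2.6,fy=2.6,interpolation=2))
E
```

```text
[602.57790369 -29.8536183  177.24898841]
top coaster 0.54 (array([ 519.1, -240.4]), np.float64(48.7)) [ 519.1 -240.3   24.6]
top candle 0.58 (array([ 520.3, -240.2]), np.float64(34.8)) [ 520.8 -240.5   32.2]
side coaster 0.66 (array([ 508.6, -228.9]), np.float64(49.2)) [ 509.7 -230.4   21.2]
side candle 0.49 (array([ 514.5, -235. ]), np.float64(43.3)) [ 517.7 -239.6   30.7]
shaker 0.81 [[703.1, 138.9, 31.6], [703.0, 138.7, 31.3], [703.6, 139.0, 29.7]]
```

View pics/c2.png

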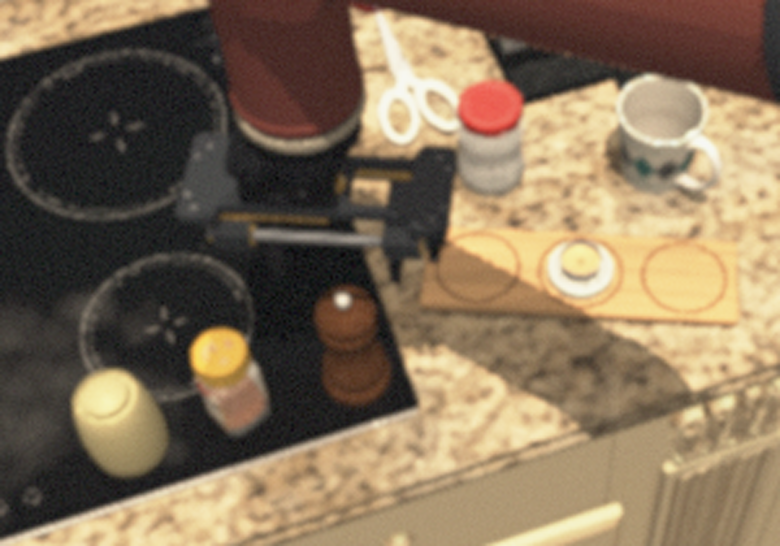

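Call:
{"fn": "drive_tool", "kwargs": {"increments": [0,0,0,0,0,0,-25,0,0,0,-55,0,0,0,-80,0,0,0,-97,0,0,0,-104,0,0,0,-104,0,0,0,-104,0]}}

```text
time: 13.8
tcp_pos: [602.9, -32.0, 74.5]
orientation: [0.893, -0.451, 0.001, -0.0]
force: [-0.2, -0.0, -0.5]
grip_width: 83.6
gripper_force: 0.0
```

Call:
{"fn": "drive_tool", "kwargs": {"increments": [0,0,0,0,0,0,0,0,0,0,0,0,0,0,0,0,0,0,0,0,0,0,0,0,0,0,0,0,0,0,0,0], "claw": 35, "newtons": 20}}

```text
time: 14.6
tcp_pos: [602.4, -32.0, 73.6]
orientation: [0.893, -0.451, 0.0, -0.0]
force: [0.1, -0.7, 0.7]
grip_width: 48.7
gripper_force: 19.7
```

Call:
{"fn": "drive_tool", "kwargs": {"increments": [0,0,10,0,0,0,30,0,0,0,55,0,0,0,70,0,-6,-10,70,0,-18,-30,70,0,-34,-57,70,0,-52,-86,70,0,-70,-116,70,0,-88,-146,70,0]}}

```text
time: 15.6
tcp_pos: [512.1, -179.7, 142.3]
orientation: [0.893, -0.451, -0.001, 0.0]
force: [0.6, 0.3, -2.4]
grip_width: 49.0
gripper_force: 19.7
```

Call:
{"fn": "drive_tool", "kwargs": {"increments": [-18,-30,0,0,-36,-60,0,0,-51,-85,0,0,-62,-104,0,0,-69,-116,0,0,-71.3,-119.9,0,0,-71.3,-119.9,0,0,-71.3,-119.9,-10,0,-71.3,-119.9,-25,0,-71.3,-119.9,-40,0]}}

```text
time: 16.6
tcp_pos: [443.8, -296.5, 102.5]
orientation: [0.893, -0.45, 0.0, -0.0]
force: [-0.3, 0.1, -2.4]
grip_width: 48.6
gripper_force: 19.7
```

```bash
python3 c.py d1 mill; python3 -c "
import cv2" 
```

```text
[ 443.76258087 -296.49044008  102.46349294]
top mill 0.62 718 [[675.0, 108.2, 22.0], [695.9, 127.6, 89.8], [725.1, 156.1, 104.1]]
side mill 0.62 842 [[416.7, -301.2, 41.4], [432.8, -279.3, 88.2], [458.0, -269.1, 150.0]]
```

View pics/d1.png

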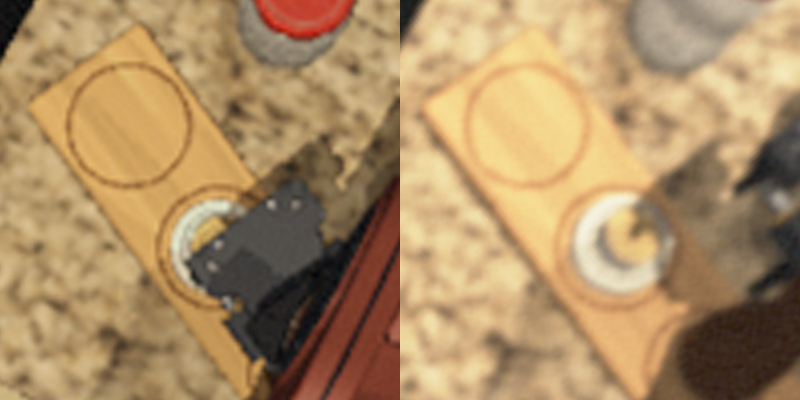

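Call:
{"fn": "drive_tool", "kwargs": {"increments": [0,0,-8,0,0,0,-14,0,0,0,-18,0,0,0,-20,0,0,0,-22,0,0,0,-22,0,0,0,-22,0]}}

```text
time: 17.5
tcp_pos: [443.0, -297.9, 81.7]
orientation: [0.893, -0.451, 0.0, -0.0]
force: [0.1, -0.5, -2.3]
grip_width: 48.7
gripper_force: 19.7
```

Call:
{"fn": "drive_tool", "kwargs": {"increments": [0,0,-0.5,0,0,0,-1,0,0,0,-1.5,0,0,0,-1.5,0]}}

```text
time: 17.9
tcp_pos: [443.4, -298.2, 81.2]
orientation: [0.893, -0.451, 0.001, 0.0]
force: [-2.4, 1.2, 9.0]
grip_width: 48.5
gripper_force: 20.1
```

Call:
{"fn": "drive_tool", "kwargs": {"increments": [0,0,0.5,0,0,0,0.5,0,0,0,0.5,0,0,0,0.5,0,0,0,0.5,0,0,0,15,0,0,0,40,0,0,0,70,0,0,0,100,0,0,0,115,0], "claw": 80}}

```text
time: 18.9
tcp_pos: [444.0, -298.5, 199.1]
orientation: [0.893, -0.451, 0.002, 0.0]
force: [0.1, 0.2, -0.3]
grip_width: 80.0
gripper_force: 0.0
```

Call:
{"fn": "drive_tool", "kwargs": {"increments": [10,18,0,-0.05,30,52,0,-0.15,52,90,0,-0.25,74,128,0,-0.35,96,166,0,-0.45,118,204,0,-0.55,140,242,0,-0.65,162,280,0,-0.75,184,318,0,-0.85,206,352,0,-0.95]}}

```text
time: 19.9
tcp_pos: [535.0, -117.2, 145.3]
orientation: [0.727, -0.684, -0.058, 0.008]
force: [0.9, -0.7, -3.0]
grip_width: 80.2
gripper_force: 0.0
```

Call:
{"fn": "drive_tool", "kwargs": {"increments": [20,30,0,-0.05,38,58,0,-0.12,50,78,0,-0.15,54.3,84.7,0,-0.15,54.3,84.7,0,-0.15], "claw": 85}}

```text
time: 20.4
tcp_pos: [589.5, -31.7, 143.9]
orientation: [-0.676, 0.735, 0.059, -0.006]
force: [-0.6, -0.2, -0.0]
grip_width: 85.0
gripper_force: 0.0
```

```bash
python3 - <<'E'
from h import *
st=robot.sense();print(st["tcp_pos"],st["orientation"])
for n in("top","side"):
    s=cams.snapshot(n)
    for m in models.masks_of(s,"mill")[:2]+models.masks_of(s,"shaker")[:2]:
        p=world(s,cv2.erode(m["pixels"].astype(np.uint8),np.ones((3,3)))>0); print(n,round(m["confidence"],2),np.median(p[p[:,2]>p[:,2].max()-12],axis=0).round(1),[circ(p[(p[:,2]>a)&(p[:,2]<b)]).tolist() for a,b in((18,45),(45,70),(70,100)) if ((p[:,2]>a)&(p[:,2]<b)).sum()>20])
    save(s,"e_"+n)
a=cv2.imread("pics/e_side.png")[100:310,80:380]
b=cv2.imread("pics/e_top.png")[110:310,130:410]
cv2.imwrite("pics/e2.png",cv2.resize(np.hstack([a[:200],b]),None,fx=1.37,fy=1.37,interpolation=2))
E
```

```text
[589.51155825 -31.68051363 143.90122895] [-0.67587148  0.73464787  0.05882128 -0.00550499]
top 0.72 [ 444.1 -300.7  141. ] [[444.7, -300.4, 25.3]]
top 0.64 [ 444.1 -300.7  141. ] [[444.3, -299.4, 24.2]]
side 0.63 [ 441.9 -297.4  140.6] [[442.4, -297.0, 26.3], [442.0, -297.4, 22.1], [442.6, -298.2, 19.5]]
side 0.77 [698.5 140.1  99.9] [[702.4, 139.3, 31.0], [703.6, 139.1, 31.2], [697.9, 140.7, 20.7]]
```

View pics/e2.png

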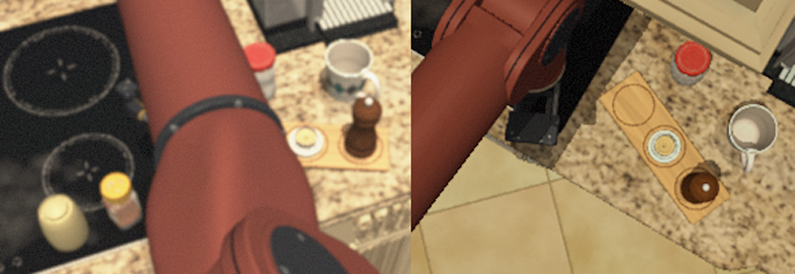

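```bash
python3 -c "
from h import *
s=robot.sense();print(s['joints'].round(3),s['tcp_pos'],s['force'])"
```

```text
[-0.856  0.691  1.308  1.674 -0.711  1.441 -2.648] [588.90787528 -33.80508932 144.77772819] [-0.19375863  1.37047382  0.54628725]
```

Call:
{"fn": "drive_tool", "kwargs": {"increments": [0,0,10,0.14,0,0,20,0.28,0,0,30,0.42,0,0,40,0.56,0,0,40,0.7,0,0,40,0.84,0,0,40,0.98,0,0,40,1.12,0,0,40,1.26,0,0,40,1.4]}}

```text
time: 21.7
tcp_pos: [589.1, -33.3, 184.6]
orientation: [0.99, -0.126, -0.042, 0.041]
force: [0.3, -1.1, -0.6]
grip_width: 85.1
gripper_force: 0.0
```

```bash
python3 -c "
from h import *
s=robot.sense();print(s['joints'].round(3),s['tcp_pos'],s['force'])"
```

```text
[-0.852  0.479  1.073  1.625 -0.337  1.37  -1.553] [589.14285906 -33.33128225 184.60791232] [ 0.26289608 -1.09482418 -0.6495185 ]
```

Call:
{"fn": "drive_tool", "kwargs": {"increments": [-10,-7,5,0.14,-25,-17,10,0.28,-40,-27,15,0.42,-55,-37,15,0.56,-70,-47,15,0.7,-85,-57,15,0.84,-100,-67,15,0.98,-115,-77,15,1.12,-130,-87,15,1.26,-145,-97,15,1.4]}}

```text
time: 22.7
tcp_pos: [443.5, -130.5, 199.1]
orientation: [0.838, 0.542, -0.005, 0.059]
force: [-0.2, -0.1, -0.4]
grip_width: 85.1
gripper_force: 0.0
```

Call:
{"fn": "drive_tool", "kwargs": {"increments": [-5,-3,0,0.14,-10,-7,0,0.28,-14,-10,0,0.42,-14,-10,0,0.56,-14,-10,0,0.7,-14,-10,0,0.75,-14,-10,0,0.75]}}

```text
time: 23.4
tcp_pos: [429.9, -140.5, 199.3]
orientation: [0.584, 0.81, 0.017, 0.057]
force: [-0.2, -0.4, 0.0]
grip_width: 84.7
gripper_force: 0.0
```

```bash
cat > t.py <<'E'
from h import *
s=robot.sense(); x,y,z,w=s["orientation"]
print(s["joints"].round(3),s["tcp_pos"].round(1),"lean",round(2*(x*z+y*w),4),round(2*(y*z-x*w),4),"axis",np.degrees(2*np.arctan2(y,x)).round(1)-90)
E
python3 t.py
```

```text
[-0.863 -0.371  0.886  2.077  0.346  1.208  0.217] [ 429.9 -140.5  199.3] lean 0.1122 -0.0386 axis 18.400000000000006
```

Call:
{"fn": "drive_tool", "kwargs": {"increments": [-10,3,0,0,-20,6,0,0,-30,9,0,0,-40,12,0,0]}}

```text
time: 23.8
tcp_pos: [389.8, -127.6, 199.3]
orientation: [0.584, 0.809, 0.017, 0.057]
force: [-0.2, -0.6, -0.6]
grip_width: 85.2
gripper_force: 0.0
```

```bash
python3 t.py
```

```text
[-0.566 -0.376  0.609  2.146  0.267  1.205  0.258] [ 389.8 -127.6  199.3] lean 0.1119 -0.0397 axis 18.299999999999997
```

Still exactly tracked; pull further.

Call:
{"fn": "drive_tool", "kwargs": {"increments": [-10,3,0,0,-20,6,0,0,-30,9,0,0,-40,12,0,0,-50,15,0,0]}}

```text
time: 24.3
tcp_pos: [341.2, -112.9, 199.5]
orientation: [0.584, 0.809, 0.017, 0.057]
force: [0.3, 0.3, 0.5]
grip_width: 85.0
gripper_force: 0.0
```

```bash
python3 t.py
```

```text
[ 0.028 -0.381  0.112  2.211  0.071  1.193  0.432] [ 341.2 -112.9  199.5] lean 0.1122 -0.0402 axis 18.299999999999997
```

Call:
{"fn": "drive_tool", "kwargs": {"increments": [-5,1.5,0,0,-10,3,0,0,-15,4.5,0,0,-20,6,0,0]}}

```text
time: 24.7
tcp_pos: [327.8, -111.0, 197.2]
orientation: [0.586, 0.808, 0.015, 0.054]
force: [-0.6, -0.4, -0.7]
grip_width: 85.2
gripper_force: 0.0
```

```bash
python3 t.py
```

```text
[ 0.45  -0.381 -0.208  2.216 -0.069  1.189  0.59 ] [ 327.8 -111.   197.2] lean 0.1042 -0.0397 axis 18.099999999999994
```

Call:
{"fn": "drive_tool", "kwargs": {"increments": [-10,3,0,0,-20,6,0,0,-30,9,0,0,-40,12,0,0,-40,12,0,0]}}

```text
time: 25.2
tcp_pos: [304.0, -93.6, 164.6]
orientation: [0.582, 0.813, 0.002, 0.019]
force: [-0.2, -0.7, -0.3]
grip_width: 84.9
gripper_force: 0.0
```

```bash
python3 t.py
```

```text
[ 0.808 -0.381 -0.515  2.251 -0.19   1.194  0.715] [304.  -93.6 164.6] lean 0.0328 -0.0187 axis 18.799999999999997
```

Call:
{"fn": "drive_tool", "kwargs": {"increments": [-6,4,0,0,-12,8,0,0,-17,12,0,0,-17,12,0,0]}}

```text
time: 25.6
tcp_pos: [295.2, -83.0, 162.9]
orientation: [0.581, 0.814, 0.002, 0.016]
force: [0.5, -0.3, -0.0]
grip_width: 85.2
gripper_force: 0.0
```

```bash
python3 t.py
```

```text
[ 0.379 -0.381 -0.206  2.283 -0.07   1.202  0.541] [295.2 -83.  162.9] lean 0.0281 -0.0163 axis 18.900000000000006
```

Call:
{"fn": "drive_tool", "kwargs": {"increments": [-8,3,0,0,-15,6,0,0,-22,9,0,0,-25,10,0,0,-25,10,0,0]}}

```text
time: 26.1
tcp_pos: [283.2, -76.5, 149.7]
orientation: [0.582, 0.813, -0.002, 0.001]
force: [-0.6, 0.7, 0.1]
grip_width: 85.1
gripper_force: 0.0
```

```bash
python3 t.py
```

```text
[ 0.159 -0.38  -0.042  2.313 -0.012  1.208  0.453] [283.2 -76.5 149.7] lean -0.0005 -0.0042 axis 18.799999999999997
```

Call:
{"fn": "drive_tool", "kwargs": {"increments": [20,10,10,0,55,28,20,0,95,48,30,-0.1,135,69,40,-0.2,175,89,45,-0.3,215,110,45,-0.4,255,130,45,-0.5,295,151,45,-0.6,335,171,45,-0.7,370,189,45,-0.8]}}

```text
time: 27.1
tcp_pos: [655.8, 111.3, 195.0]
orientation: [0.855, 0.519, -0.002, -0.0]
force: [0.1, -0.4, 0.2]
grip_width: 85.0
gripper_force: 0.0
```

```bash
python3 t.py
```

```text
[-0.059  0.394 -0.236  1.445  0.093  1.317 -0.781] [655.8 111.3 195. ] lean -0.0035 -0.001 axis -27.5
```

Call:
{"fn": "drive_tool", "kwargs": {"increments": [25,13,0,0,42,22,0,0,50,26.3,0,0,50,26.3,0,0,50,26.3,0,0]}}

```text
time: 27.6
tcp_pos: [703.3, 136.7, 195.4]
orientation: [0.854, 0.521, -0.002, 0.001]
force: [0.2, -0.5, 0.4]
grip_width: 84.8
gripper_force: 0.0
```

```bash
python3 t.py; python3 - <<'E'
from h import *
for n in("side","top"):
    s=cams.snapshot(n)
    for m in models.masks_of(s,"shaker")[:2]:
        p=world(s,cv2.erode(m["pixels"].astype(np.uint8),np.ones((3,3)))>0); print(n,round(m["confidence"],2),[circ(p[(p[:,2]>a)&(p[:,2]<b)]).tolist() for a,b in((15,40),(40,60),(60,80)) if ((p[:,2]>a)&(p[:,2]<b)).sum()>20])
E
```

```text
[-0.102  0.499 -0.228  1.296  0.113  1.364 -0.802] [703.3 136.7 195.4] lean -0.0035 -0.0034 axis -27.200000000000003
side 0.96 [[704.0, 138.9, 32.3], [703.0, 139.1, 31.4], [702.7, 139.1, 29.1]]
top 0.95 [[704.7, 137.7, 31.1], [705.7, 139.2, 32.5], [704.6, 137.9, 29.3]]
```

Call:
{"fn": "drive_tool", "kwargs": {"increments": [0.7,1.6,-20,0,0.7,1.6,-55,0,0.7,1.6,-90,0,0.7,1.6,-120,0,0.7,1.6,-140,0,0.7,1.6,-150,0,0.7,1.6,-154,0,0.7,1.6,-154,0]}}

```text
time: 28.6
tcp_pos: [704.6, 139.6, 42.0]
orientation: [0.853, 0.521, -0.002, 0.001]
force: [-0.7, -0.4, -0.1]
grip_width: 85.1
gripper_force: 0.0
```

Call:
{"fn": "drive_tool", "kwargs": {"increments": [0,0,0,0,0,0,0,0,0,0,0,0,0,0,0,0,0,0,0,0,0,0,0,0], "claw": 50, "newtons": 22}}

```text
time: 29.2
tcp_pos: [704.8, 139.6, 42.1]
orientation: [0.853, 0.521, -0.002, 0.001]
force: [-0.7, 0.3, 5.5]
grip_width: 61.2
gripper_force: 22.0
```

Call:
{"fn": "drive_tool", "kwargs": {"increments": [0,0,10,0,0,0,30,0,0,0,60,0,0,0,90,0,0,0,115,0,-2,-7,125,0,-9,-27,125,0,-20,-60,125,0,-32,-96,125,0,-44,-132,125,0]}}

```text
time: 30.2
tcp_pos: [658.9, 5.8, 165.2]
orientation: [0.853, 0.521, -0.003, 0.001]
force: [-0.0, -0.6, -1.4]
grip_width: 60.5
gripper_force: 22.0
```

Call:
{"fn": "drive_tool", "kwargs": {"increments": [-12,-36,0,0,-24,-72,0,0,-36,-108,0,0,-47,-140,0,0,-56,-167,0,0,-62,-184,0,0,-64.7,-192.8,0,0,-64.7,-192.8,0,0,-64.7,-192.8,-20,0,-64.7,-192.8,-50,0]}}

```text
time: 31.2
tcp_pos: [597.5, -183.7, 117.5]
orientation: [0.853, 0.522, -0.001, 0.002]
force: [-0.2, 0.2, -3.5]
grip_width: 61.4
gripper_force: 22.0
```

Call:
{"fn": "drive_tool", "kwargs": {"increments": [0,0,-20,0,0,0,-35,0,0,0,-45,0,0,0,-52,0,0,0,-52,0,0,0,-52,0]}}

```text
time: 31.8
tcp_pos: [596.2, -185.2, 65.1]
orientation: [0.853, 0.521, -0.002, 0.001]
force: [-1.0, 0.3, -1.5]
grip_width: 60.8
gripper_force: 22.0
```

```bash
python3 t.py; python3 - <<'E'
from h import *
for n in("side","top"):
    s=cams.snapshot(n); save(s,"g_"+n)
    for m in models.masks_of(s,"shaker")[:2]:
        p=world(s,cv2.erode(m["pixels"].astype(np.uint8),np.ones((3,3)))>0); print(n,round(m["confidence"],2),p[:,2].min(),[circ(p[(p[:,2]>a)&(p[:,2]<b)]).tolist() for a,b in((28,53),(53,73),(73,93)) if ((p[:,2]>a)&(p[:,2]<b)).sum()>20])
a=cv2.imread("pics/g_side.png")[100:310,180:420]
cv2.imwrite("pics/g2.png",cv2.resize(a,None,fx=2.5,fy=2.5,interpolation=2))
E
```

```text
[ 0.323  0.411 -0.12   1.697  0.061  1.038 -0.292] [ 596.2 -185.2   65.1] lean -0.0019 -0.0044 axis -27.200000000000003
side 0.56 37.43295709531151 [[-2618.9, 57116.2, 57359.5]]
```

View pics/g2.png

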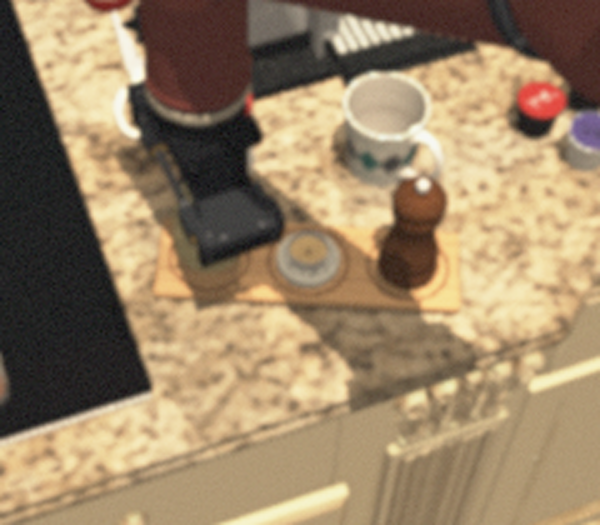

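Call:
{"fn": "drive_tool", "kwargs": {"increments": [0,0,-6,0,0,0,-10,0,0,0,-13,0,0,0,-14,0,0,0,-14,0,0,0,-14,0]}}

```text
time: 32.6
tcp_pos: [595.8, -185.3, 50.4]
orientation: [0.853, 0.521, -0.002, 0.001]
force: [0.3, -0.4, -2.4]
grip_width: 60.9
gripper_force: 22.0
```

Call:
{"fn": "drive_tool", "kwargs": {"increments": [0,0,-0.5,0,0,0,-1,0,0,0,-1,0]}}

```text
time: 32.9
tcp_pos: [595.9, -185.3, 49.7]
orientation: [0.853, 0.521, -0.002, 0.001]
force: [-0.6, 0.3, -0.6]
grip_width: 60.9
gripper_force: 22.0
```

Nearly seated; release gently, rise, retreat.

Call:
{"fn": "drive_tool", "kwargs": {"increments": [0,0,-0.5,0,0,0,-0.5,0,0,0,-0.5,0]}}

```text
time: 33.2
tcp_pos: [595.9, -185.3, 49.6]
orientation: [0.853, 0.521, -0.002, 0.001]
force: [-3.3, 1.2, 4.6]
grip_width: 61.2
gripper_force: 22.0
```

Call:
{"fn": "drive_tool", "kwargs": {"increments": [0,0,0,0,0,0,0,0,0,0,0,0,0,0,0,0,0,0,15,0,0,0,40,0,0,0,75,0,0,0,110,0,0,0,145,0,0,0,150,0], "claw": 83}}

```text
time: 34.2
tcp_pos: [598.0, -185.7, 205.4]
orientation: [0.853, 0.521, 0.001, 0.004]
force: [-0.6, 0.5, 0.1]
grip_width: 83.5
gripper_force: 0.0
```

Call:
{"fn": "drive_tool", "kwargs": {"increments": [5,25,0,0,10,65,0,0,15,110,0,0,20,155,0,0,25,200,0,0,25,240,0,0,25,270,0,0,25,280,0,0,25,280,0,0]}}

```text
time: 35.1
tcp_pos: [620.4, 96.3, 199.1]
orientation: [0.853, 0.522, -0.002, 0.001]
force: [-0.2, -0.6, -0.2]
grip_width: 83.2
gripper_force: 0.0
```

```bash
python3 t.py; python3 - <<'E'
from h import *
im=[]
for n in("top","side"):
    s=cams.snapshot(n); save(s,"f_"+n)
    for l in("mill","shaker"):
      for m in models.masks_of(s,l)[:1]:
        p=world(s,cv2.erode(m["pixels"].astype(np.uint8),np.ones((3,3)))>0); print(n,l,round(m["confidence"],2),"top",np.median(p[p[:,2]>p[:,2].max()-12],axis=0).round(1),[circ(p[(p[:,2]>a)&(p[:,2]<b)]).tolist() for a,b in((20,45),(45,70),(70,95)) if ((p[:,2]>a)&(p[:,2]<b)).sum()>20])
    for l,z in(("coaster",24),("candle",39)):
      for m in models.masks_of(s,l)[:1]: print(n,l,round(m["confidence"],2),maskcen(s,m["pixels"],z),world(s,m["pixels"]).mean(0).round(1))
a=cv2.imread("pics/f_side.png")[140:260,225:375];b=cv2.imread("pics/f_top.png")[140:280,250:425]
cv2.imwrite("pics/f2.png",np.hstack([cv2.resize(a,(400,320),interpolation=2),cv2.resize(b,(400,320),interpolation=2)]))
E
```

```text
[-0.017  0.319 -0.263  1.539  0.088  1.299 -0.763] [620.4  96.3 199.1] lean -0.003 -0.0038 axis -27.0
top mill 0.86 top [ 445.1 -299.   142.5] [[444.7, -300.2, 25.1]]
top shaker 0.96 top [ 594.4 -184.6  109.6] [[595.4, -185.4, 29.1]]
top coaster 0.77 (array([ 519.5, -239.6]), np.float64(40.4)) [ 519.6 -239.6   24.1]
top candle 0.64 (array([ 519.9, -240.2]), np.float64(39.2)) [ 520.4 -240.6   32.5]
side mill 0.96 top [ 440.9 -297.2  138.5] [[442.4, -296.9, 25.6], [442.0, -296.9, 21.7], [442.2, -297.8, 18.7]]
side shaker 0.9 top [ 589.5 -180.2  107.4] [[592.9, -184.5, 31.0], [593.2, -184.4, 31.1], [592.3, -183.7, 27.5]]
side coaster 0.73 (array([ 510.4, -227.9]), np.float64(47.3)) [ 511.2 -229.3   21.6]
side candle 0.63 (array([ 601.3, -193.2]), np.float64(99.2)) [ 581.9 -172.7   78.2]
```

View pics/f2.png

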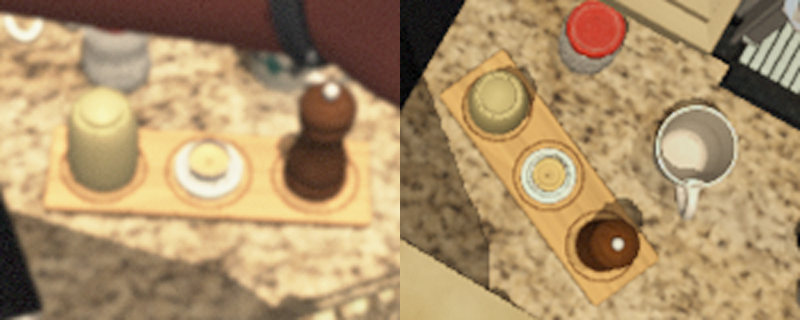

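```bash
python3 -c "
from h import *
print(robot.sign_off())"
```

```text
the job is handed in; nothing more can be done
None
```

The job is handed in: the coaster with the tea light on it is in the middle ring, the mill in the ring by the mug and the shaker in the ring by the sugar jar. All stand upright and measured within about 2 mm of centre, at 35 s on the clock; the mug, sugar jar and spice jar were left where they stood.

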